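# Lock the studio dolly, slide a plaster ornament aboard, release it

## Robot

A 6-joint arm with a two-finger parallel gripper is mounted at the origin on the work surface. World frame = base frame: x ahead of the robot, y to its left, z up, the work surface at z = 0. Lengths are in mm, angles in rad, forces in N, time in s.
With the tool pointing down it reaches from about 375 to 825 mm from the base axis. Payload 5.5 kg.
Tool frame: the origin (TCP) lies on the centre line of the jaws, within the pads' length; the fingertips stand 11 mm ahead of it and the grasp point (between the pads) lies 8 mm behind it; z points along the fingers, y is the direction in which the jaws open and shut (so a half turn about z gives the same grasp; the last joint's range is limited). The gripper opens to 85 mm and grips with 20 to 120 N. Pads are 22 mm wide; open, the fingers measure 114 mm over their backs; the gripper's body (76 mm by 85 mm) begins 54 mm behind the grasp point. The pads swing forward as they close: fully open they stand 13 mm farther back than shut.
Start: joints at [1.3, 0.314, -0.047, 1.21, 0, 1.571], TCP at [160.498, 578.131, 242.299] pointing down, gripper open.
Joint ranges: [-2.67, 2.67], [-0.69, 1.73], [-1.03, 1.25], [-2.08, 2.16], [-1.42, 1.45], [-3.14, 3.14]. Speed limits (rad/s): [2.39, 2.39, 3.01, 3.14, 3.14, 3.14].

## Interface

Orientations are given as a rotation vector (axis times angle).
In Python, from workcell import manip gives the robot as it stands. The module is installed in compiled form; this text tells all that it offers. Calls block until the motion is done:
- manip.move_to(position, orientation): joint-space move of the TCP to a pose.
- manip.movel(position, rotation=None, max_speed=150, contact_N=None): straight line of the TCP; rotation=None keeps the orientation; max_speed is the mean speed in mm/s. With contact_N (N) it stops when the force on the tool has changed by that much, and returns True; else False.
- manip.goto_joints(angles): joint-space move.
- manip.ungrasp() and manip.close(newtons=None): open the fingers fully, or close them until they stop; newtons is the grip in N (None keeps the last).
- manip.sleep(seconds).
- manip.solve_ik(position, orientation): joint angles nearest the present ones, or None.
- manip.get_obs(): the state.
- manip.get_image(name): name is "side" or "top" or "wrist"; returns the picture (384x512x3 uint8, red, green, blue); there is no depth.
- manip.get_calibration(name): a dict with "K" (3x3 intrinsics, pixels), "extrinsics" (4x4, takes a point from world to camera coordinates); the wrist camera has in their place "mount" (4x4, takes a point from camera to tool coordinates, whose origin is the TCP and whose axes are the flange's). Camera axes: x right, y down, z forward; pixel columns grow to the right and rows downward; lengths in mm; the calibration is good to about 2 mm. A picture is of the moment at which its call begins: read the wrist's pose just before it. get_calibration takes no time and is no camera call.
A pose or a line that the arm cannot do raises manip.MotionError and nothing moves.
- manip.finish_job(): hands the job in, once; it reports no verdict.
The state is a dict: "time": time; "q": joint angles; "joint_velocities": joint speeds; "joint_torque": joint torques, N m; "eef_pos": TCP position; "tool_rot": TCP orientation; "ft_force": force on the tool from outside, world axes, zero at the start; "torque": the same for the moment, N m; "grip_width": finger opening in mm.
Only numpy, scipy, OpenCV 4.12 (cv2) and the standard library are available. Lean on these libraries where they do the work, as an engineer would, in place of code of your own. Each camera call takes 0.05 s, during which the arm holds its last target.

## Task

Load the plaster ornament onto the castored dolly: first push the dolly's floor-lock pedal down until its rubber foot bites the bench firmly and holds by itself, but not so hard that it jacks the dolly up. Then move the ornament off the wooden riser onto the deck and ease it gently up against the end board, keeping it upright and the dolly standing where it is. Last, flick the pedal fully up again so that the dolly is free to be wheeled away, leaving the other things on the bench alone.

Things in the scene. Friction and masses are not known exactly. Their poses are not given: they have to be found in the camera images.
- dolly: low dolly on four castors: plywood deck 180 x 260 mm (its x by y), deck top 85 mm up. Origin on the bench under the deck's middle, z up. It rolls only along its own y, very easily (about 1 N) unless its foot is down, and no more than 5 mm towards the riser. The riser is at its +y end, the end board at its -y end, the floor-lock pedal in the middle of its +x side, away from the robot
- end_board: plywood end board 180 mm wide, 15 mm thick, 62 mm tall, standing on the deck's -y end. Origin at the centre of its underside, on the deck top; axes as the dolly's; its inner face is 7.5 mm from the origin in +y
- pedal_toe (a point): point on the middle line of the steel pedal plate, half-way through its 6 mm thickness, 70 mm from the hinge; the plate is 36 mm wide along the dolly's y and reaches from 44 to 88 mm from the hinge. Pushing straight down here takes about 8.6 N until the foot bites; 12 to 17 N here puts a good 13 to 33 N on the foot; over 40 N on the foot jacks the dolly up
- pedal (a joint): angle of the floor-lock pedal, rad: 0 is fully up against its stop (pointing 0.45 rad above level), larger is pushed down, level at 0.45, at most 1.0. A friction hinge lets it stay where it is left: 0.6 N m turns it either way. It drives a plunger with a rubber foot straight down, 18 mm per rad
- cast_mid (a point): loose plaster ornament: square plinth 100 x 100 x 32 mm carrying a round boss (84 mm across at the bottom, 54 to 60 mm across between 58 and 70 mm up), 81 mm tall in all, about 0.6 kg. This point is on its axis, 40 mm above its underside; axes along the plinth's sides, z up
- riser: fixed wooden block 180 x 140 x 87 mm (x, y, z), 2 mm higher than the deck, beyond the dolly's +y end with a gap of 4 to 14 mm and parallel to it; the ornament starts on it. Origin at the centre of its underside
- table: the bench, top at height 0. The pedal's foot first meets it at an unknown pedal angle from 0.35 to 0.76 rad and then presses on it with 22 N per mm of plunger travel; it grips sideways with about as much force as it presses with
- paint_box: bystander: closed wooden paint box 110 x 210 x 49 mm, origin at the centre of its underside
- brush_jar: bystander: glass jar 72 mm across and 95 mm tall with brushes up to 220 mm high, origin at the centre of its underside
- mallet: bystander: wooden mallet lying on the bench, 270 mm long along its x, head 60 x 110 x 65 mm at its +x end, origin under the middle of it
- pedal_hinge (a point): middle of the pedal's hinge pin, which runs along the dolly's y, at x = 82 mm and 52 mm up in the dolly's frame; the pedal points from it to the dolly's +x. The rubber foot (28 mm across) stands under the pedal's root, at the dolly's x = 100 mm; its height is set by a screw, differently each time
Not all that is in view belongs to the job. Leave any red or yellow look-alike of the part that bears cast_mid alone.

How it is judged:
By the outcome, as a careful person would: the job done as asked, in the order asked, and still so for the second after the job is handed in, with the robot touching nothing.
It also fails if it takes over 72 s, if anything falls off the work surface, if the arm or the gripper's body presses on something with over 40 N, if the wrist force passes 120 N, or if a joint passes its speed limit or range.

## Working session

There is one attempt and no reset: what is moved stays moved. The work goes in short steps, each a Python script; the robot and the scene stay as the last script left them, time stands still between calls to the robot, and variables do not carry over. Pictures are saved under pics/ and viewed, and the job is handed in when it is done.

```bash
mkdir -p pics; ls
python3 - <<'E'
from workcell import manip
import cv2,numpy as np
np.set_printoptions(suppress=True,precision=3)
for n in ["top","side","wrist"]:
    o=manip.get_obs()
    im=manip.get_image(n); cv2.imwrite(f"pics/{n}0.png",im[:,:,::-1]); c=manip.get_calibration(n); print(n,c)
print(o)
E
```

```text
pics
top {'K': array([[389.254,   0.   , 254.57 ],
       [  0.   , 389.254, 193.856],
       [  0.   ,   0.   ,   1.   ]]), 'extrinsics': array([[  -0.02 ,   -1.   ,   -0.   ,  -37.083],
       [  -0.996,    0.02 ,   -0.083,  573.738],
       [   0.083,   -0.001,   -0.997, 1431.209],
       [   0.   ,    0.   ,    0.   ,    1.   ]])}
side {'K': array([[356.192,   0.   , 255.687],
       [  0.   , 356.192, 191.152],
       [  0.   ,   0.   ,   1.   ]]), 'extrinsics': array([[   0.702,   -0.712,    0.003, -451.118],
       [  -0.486,   -0.483,   -0.728,  310.923],
       [   0.52 ,    0.51 ,   -0.685,  855.681],
       [   0.   ,    0.   ,    0.   ,    1.   ]])}
wrist {'K': array([[267.441,   0.   , 256.311],
       [  0.   , 267.441, 188.038],
       [  0.   ,   0.   ,   1.   ]]), 'mount': array([[   0.001,   -0.955,   -0.297,   76.519],
       [   1.   ,    0.001,    0.   ,    0.957],
       [   0.   ,   -0.297,    0.955, -131.9  ],
       [   0.   ,    0.   ,    0.   ,    1.   ]])}
{'time': 0.1, 'q': array([ 1.3  ,  0.314, -0.048,  1.21 , -0.   ,  1.571]), 'joint_velocities': array([ 0.   ,  0.001,  0.002, -0.001, -0.   , -0.001]), 'joint_torque': array([  0.001, -54.077,  34.054,   0.011,   0.   ,  -0.   ]), 'eef_pos': array([160.343, 577.655, 241.519]), 'tool_rot': array([-0.424, -3.113,  0.002]), 'ft_force': array([-0.453,  0.579, -0.263]), 'torque': array([-0.034,  0.011, -0.012]), 'grip_width': 85.36231189522523}
```

View pics/top0.png

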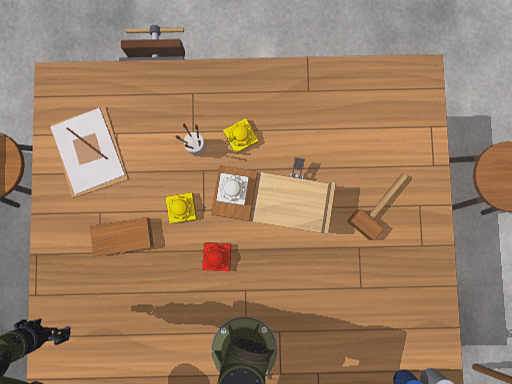

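View pics/side0.png

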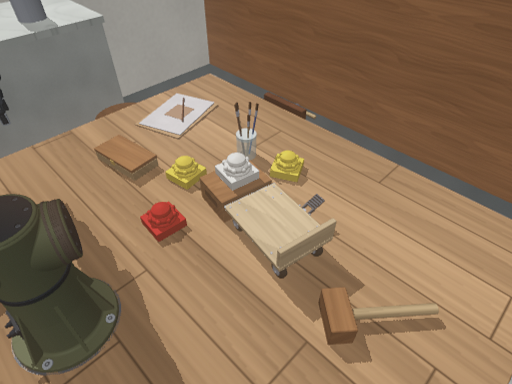

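View pics/wrist0.png

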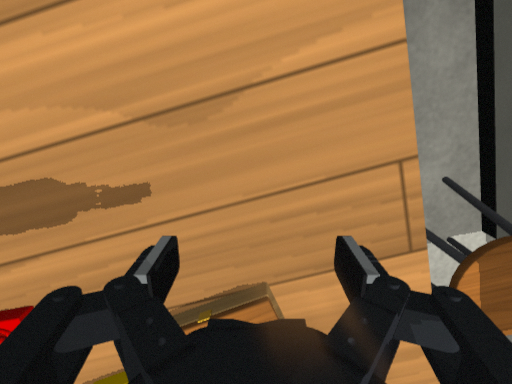

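The white ornament on the riser, top (233,188), is the target. Possible look-alikes are yellow at (240,135), yellow at (180,208) and red at (217,257). I'll enlarge crops of both views.

Run:
```python
import cv2
a=cv2.imread("pics/top0.png"); b=cv2.imread("pics/side0.png")
cv2.imwrite("pics/topc.png",cv2.resize(a[145:245,200:350],None,fx=5.3,fy=5.3,interpolation=cv2.INTER_CUBIC))
cv2.imwrite("pics/sidec.png",cv2.resize(b[135:285,185:345],None,fx=4,fy=4,interpolation=cv2.INTER_CUBIC))
```

```text
(no output)
```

View pics/topc.png

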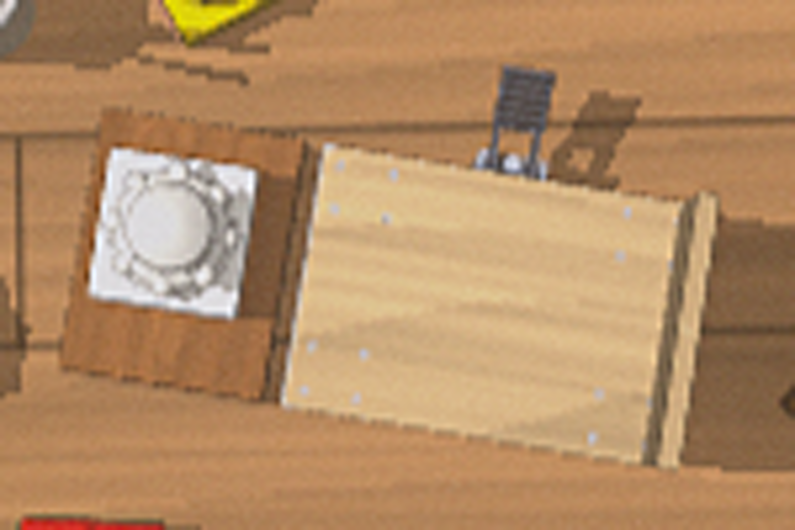

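View pics/sidec.png

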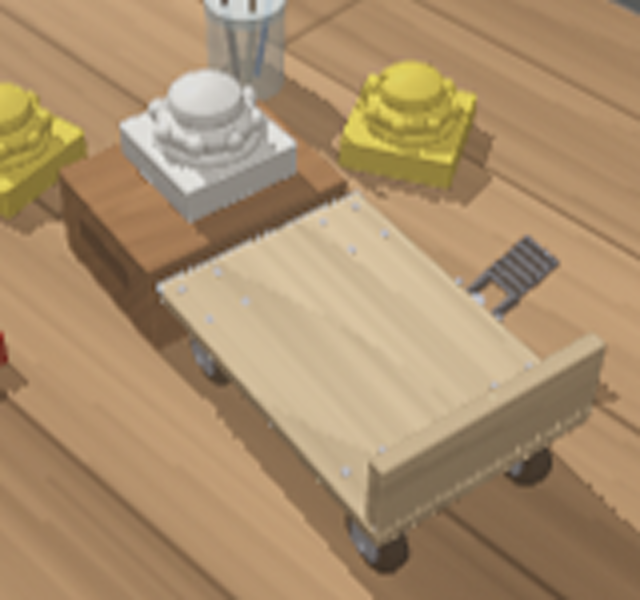

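```bash
cat > h.py <<'E'
import numpy as np, cv2
np.set_printoptions(suppress=True,precision=2)
def setup():
    from workcell import manip
    C={n:manip.get_calibration(n) for n in("top","side")}
    return C
def P(c): return c["K"]@c["extrinsics"][:3]
def tri(Pa,a,Pb,b):
    X=cv2.triangulatePoints(Pa,Pb,np.array(a,float).reshape(2,1),np.array(b,float).reshape(2,1)); X=(X[:3]/X[3]).ravel()
    def r(Pm,p):
        h=Pm@np.append(X,1); return np.linalg.norm(h[:2]/h[2]-p)
    return X,r(Pa,a),r(Pb,b)
def onz(Pm,p,z):
    M=np.column_stack([Pm[:,0],Pm[:,1],Pm[:,2]*z+Pm[:,3]]); v=np.linalg.solve(M,[p[0],p[1],1]); return v[:2]/v[2]
E
python3 - <<'E'
from h import *
C=setup(); T=P(C["top"]);S=P(C["side"])
t=lambda x,y:np.array([200+(x+.5)/5.3-.5,145+(y+.5)/5.3-.5])
s=lambda x,y:np.array([185+(x+.5)/4-.5,135+(y+.5)/4-.5])
for n,a,b in [("A",(325,145),(355,193)),("B",(283,405),(160,287)),("board+x out top",(718,197),(604,345)),("board-x",(677,467),(375,473)),
 ("pl+x+y?",(258,170),(296,150)),("pl",(236,318),(190,195)),("pl",(90,297),(120,128)),("boss",(170,230),(205,90)),
 ("ped1",(505,66),(527,235)),("ped2",(555,72),(558,262)),("ped3",(545,130),(515,305)),("hinge ball",(513,165),(478,297))]:
    print(n,*tri(T,t(*a),S,s(*b)))
for n,a,z in [("A",(325,145),85),("B",(283,405),85),("in+x",(685,203),85),("bd+x",(718,197),147),("bd-x",(677,467),147),("bdin-x",(660,463),147),("bdin+x",(697,193),147),
("pl",(113,148),119),("pl",(258,170),119),("pl",(236,318),119),("pl",(90,297),119),
("r",(100,108),87),("r",(308,136),87),("r",(270,402),87),("r",(62,368),87),
("ped",(505,66),90),("ped",(555,72),90),("ped",(495,125),75),("ped",(545,130),75),("sc",(513,165),55)]: print(n,onz(T,t(*a),z))
E
```

```text
A [646.84 -72.88  78.6 ] 0.15260580877875687 0.21339527034034755
B [471.51 -41.48  79.36] 0.180966042325649 0.2670577859449626
board+x out top [ 599.39 -326.95  139.77] 0.004705190137537616 0.0075715362250391655
board-x [ 423.84 -292.53  140.57] 0.5652888462932768 0.9947979363966016
pl+x+y? [627.23 -27.49 106.71] 0.07015768537077141 0.09651818894786621
pl [529.3  -11.97 112.72] 0.28988031594235253 0.41026753835229535
pl [544.98  84.64 111.43] 0.18505666362766302 0.24841387074347743
boss [584.06  28.12 157.94] 0.29139141419476955 0.39383482186500907
ped1 [ 698.83 -197.43   82.05] 0.1027311672206061 0.14802152855129
ped2 [ 693.7  -231.02   80.88] 0.0966354381574822 0.14195890497934102
ped3 [ 656.43 -225.03   58.86] 0.3644484795903934 0.5459124558253211
hinge ball [ 633.42 -203.38   67.86] 0.45370533875063945 0.6738262775090453
A [646.35 -73.13]
B [470.93 -41.11]
in+x [ 601.79 -315.95]
bd+x [ 598.58 -325.42]
bd-x [ 425.38 -292.67]
bdin-x [ 428.15 -281.88]
bdin+x [ 601.46 -311.93]
pl [642.47  67.86]
pl [625.84 -27.83]
pl [528.16 -11.5 ]
pl [543.95  84.3 ]
r [674.5   79.03]
r [652.45 -61.71]
r [473.09 -32.44]
r [498.72 106.79]
ped [ 697.17 -196.29]
ped [ 692.36 -230.07]
ped [ 659.15 -189.89]
ped [ 655.01 -223.98]
sc [ 633.91 -203.6 ]
```

The crop confirms the white ornament on the riser. The dolly yaw is about -0.185 and the pedal plate is at top ≈(299,163). Next I'll hover, look at the pedal with the wrist camera, and check IK.

```bash
cat >> h.py <<'E'
from scipy.spatial.transform import Rotation as R
yaw=-0.185; O=np.array([535.3,-183.1,0.])
def dx(): return np.array([np.cos(yaw),np.sin(yaw),0])
def dy(): return np.array([-np.sin(yaw),np.cos(yaw),0])
Z=np.array([0,0,1.])
def W(x,y,z): return O+x*dx()+y*dy()+z*Z
def rotx(a,yw=0): # tool y along dolly x, fingers lean outward by a
    X=dx()*np.cos(yw)+dy()*np.sin(yw); z=np.sin(a)*X-np.cos(a)*Z; y=np.cos(a)*X+np.sin(a)*Z
    return R.from_matrix(np.column_stack([np.cross(y,z),y,z])).as_rotvec()
def roty(a,s=1): # tool y along s*dolly y, fingers lean outward (+dolly x) by a
    z=np.sin(a)*dx()-np.cos(a)*Z; y=s*dy()
    return R.from_matrix(np.column_stack([np.cross(y,z),y,z])).as_rotvec()
def wristP(o,c):
    Tw=np.eye(4);Tw[:3,:3]=R.from_rotvec(o["tool_rot"]).as_matrix();Tw[:3,3]=o["eef_pos"]
    return c["K"]@np.linalg.inv(Tw@c["mount"])[:3]
def snap(m,n,name):
    o=m.get_obs(); im=m.get_image(n); cv2.imwrite(f"pics/{name}.png",im[:,:,::-1]); np.save(f"pics/{name}.npy",wristP(o,m.get_calibration("wrist"))) if n=="wrist" else 0
    return im
E
python3 - <<'E'
from h import *
from workcell import manip as m
m.move_to([480,30,330],rotx(0))
m.close(40)
a=.3
m.move_to(W(145,-60,230),rotx(0)); snap(m,"wrist","w1")
print(m.solve_ik(W(140,0,70),rotx(.3)),m.solve_ik(W(140,0,45),roty(0)),m.solve_ik(W(140,0,45),roty(0,-1)),m.solve_ik(W(140,0,80),roty(.45)),m.solve_ik(W(140,0,80),roty(.3,-1)))
o=m.get_obs();print(o["time"],o["q"],o["grip_width"],o["ft_force"])
E
```

```text
[-0.32  0.41 -0.38  0.48  0.04  1.44] [-0.3   0.63 -0.02  0.92  0.   -0.12] [-0.3   0.63 -0.02  0.92  0.    3.03] [-0.33  0.33 -0.55  0.25  0.06 -0.13] [-0.32  0.4  -0.37  0.51  0.04  3.01]
4.625 [-0.38  0.55  0.28  1.3   0.    1.37] 0.5278786026730206 [ 0.88 -0.37  0.49]
```

View pics/w1.png

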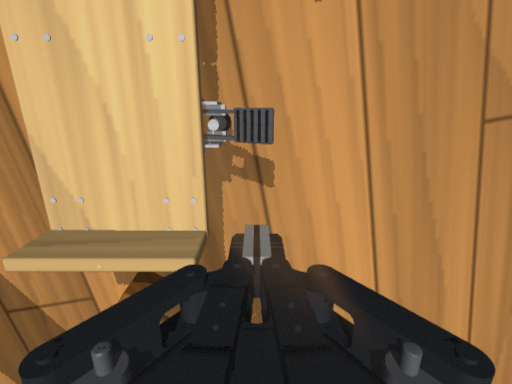

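Run:
```python
from h import *
C=setup(); T=P(C["top"]);S=P(C["side"]);Wp=np.load("pics/w1.npy")
t=lambda x,y:np.array([200+(x+.5)/5.3-.5,145+(y+.5)/5.3-.5])
D=lambda X: np.array([(X-O)@dx(),(X-O)@dy(),X[2]])
for n,a,b in [("e+",(505,66),(273,108)),("e-",(555,72),(273,144)),("i+",(495,125),(235,107)),("i-",(545,130),(235,144)),("bd+xin",(697,193),(208,231)),("bd+xout",(718,197),(205,263)),]:
    X,r1,r2=tri(T,t(*a),Wp,b); print(n,X,D(X),r1,r2)
for n,b,z in [("e+",(273,108),92),("e-",(273,144),92),("i+",(235,107),73),("i-",(235,144),73),("edge",(198,40),85),("edge",(205,200),85),("bdin+x",(208,231),147),("bdout",(205,263),147),("bdout-x",(6,270),147)]:
    v=onz(Wp,b,z); print(n,D(np.append(v,z)))
```

```text
e+ [ 696.93 -196.83   89.34] [161.4   16.23  89.34] 0.1627217124159297 1.2160609625008567
e- [ 689.7  -228.62  105.82] [160.14 -16.35 105.82] 0.18281445210956798 1.4371334165901797
i+ [ 658.91 -189.82   76.41] [122.74  16.13  76.41] 0.022881480429499 0.16570896016807818
i- [ 652.67 -222.99   91.09] [122.71 -17.62  91.09] 0.2924730591094656 2.1778765856466054
bd+xin [ 606.07 -320.49   91.52] [  94.84 -122.03   91.52] 0.8319805131701924 5.75966714469468
bd+xout [ 601.23 -329.98  128.64] [  91.83 -132.25  128.64] 0.26905556855506646 1.9956790179345103
e+ [160.72  15.24  92.  ]
e- [161.45 -19.57  92.  ]
i+ [122.43  15.95  73.  ]
i- [121.62 -22.29  73.  ]
edge [90.24 75.5  85.  ]
edge [ 88.14 -82.25  85.  ]
bdin+x [101.71 -89.18 147.  ]
bdout [  97.26 -121.84  147.  ]
bdout-x [ -88.79 -129.61  147.  ]
```

```bash
cat > push.py <<'E'
from h import *
from workcell import manip as m
a=.3; off=np.array([11*np.sin(a)-14*np.cos(a),0,-11*np.cos(a)-14*np.sin(a)])
def tcp(th,yo=-1):
    f=.45-th; q=np.array([82+70*np.cos(f)-3*np.sin(f),yo,52+70*np.sin(f)+3*np.cos(f)])-off
    return W(*q)
if __name__=="__main__":
    rv=rotx(a)
    m.move_to(W(145,-1,150),rv); m.movel(tcp(-.2),rv); m.sleep(.3)
    f0=m.get_obs()["ft_force"]; print("bias",f0)
    th=-.1; st=.06; log=[]
    while th<0.95:
        m.movel(tcp(th),max_speed=40); o=m.get_obs(); f=o["ft_force"]-f0
        log.append((round(th,3),*np.round(f,1),round((o["eef_pos"]-tcp(th))[2],1)))
        if f[2]>13.8: break
        # fine once above the free-turning level or anyhow after 0.3
        st=.012 if f[2]>10 else (.03 if th>=.26 else .06)
        th+=st
    for l in log: print(*l)
    m.sleep(.3); o=m.get_obs(); print(o["time"],o["ft_force"]-f0,o["torque"])
E
python3 push.py
```

```text
bias [-0.26 -0.44 -0.68]
-0.1 -0.4 0.3 0.9 -0.5
-0.04 0.1 0.2 -0.1 -0.4
0.02 0.0 1.6 0.9 -0.3
0.08 -0.3 0.3 1.7 -0.1
0.14 0.7 0.6 0.4 -0.2
0.2 -0.7 0.2 1.2 -0.2
0.26 0.1 0.7 2.2 -0.0
0.29 -0.7 0.3 4.5 0.2
0.32 -0.4 0.4 4.2 0.2
0.35 -0.9 0.3 4.2 0.2
0.38 -0.5 0.8 4.9 0.2
0.41 -0.1 0.4 4.7 0.2
0.44 -0.1 -0.4 5.3 0.2
0.47 0.6 -0.1 5.4 0.2
0.5 -0.1 -0.9 5.5 0.3
0.53 1.2 -0.6 6.5 0.5
0.56 -1.2 1.4 7.3 0.8
0.59 -1.2 0.3 9.3 1.1
0.62 -2.7 1.6 10.7 1.4
0.632 -3.4 2.0 12.9 1.7
0.644 -3.3 1.0 14.5 1.9
11.6667 [-3.82  2.15 13.93] [ 0.1   0.27 -0.02]
```

Run:
```python
from push import *
o=m.get_obs(); p=o["eef_pos"]; rv=rotx(a)
ths=np.linspace(.3,.9,1201); est=lambda z: ths[np.argmin([abs(tcp(t)[2]-z) for t in ths])]
print("pressed est th",est(p[2]))
m.movel(p+[0,0,8.],max_speed=60); m.sleep(.2); f0=m.get_obs()["ft_force"]; print(f0)
q0=m.get_obs()["eef_pos"]
for k in range(14):
    m.movel(q0-[0,0,4+.5*k],max_speed=40); o=m.get_obs(); f=o["ft_force"]-f0
    print(round(est(o["eef_pos"][2]),3),np.round(f,1))
    if f[2]>4: break
m.movel(q0+[0,0,60.]); print(m.get_obs()["time"])
```

```text
pressed est th 0.6165
[ 0.87 -1.08  0.05]
0.584 [ 0.1  1.1 -0.5]
0.578 [-1.8  1.   1. ]
0.585 [-0.5  1.2  0. ]
0.594 [-0.9  2.   0.6]
0.601 [-1.6  0.8  1.2]
0.606 [-1.5  1.1  0.9]
0.61 [-1.4  2.2  2.8]
0.612 [-4.1  1.2  5.8]
14.8083
```

Run:
```python
from h import *
from workcell import manip as m
m.move_to(W(60,0,280),rotx(0))
c=np.array([585,28,0.])
m.move_to(c-45*dy()+260*Z,rotx(0)); m.ungrasp(); snap(m,"wrist","w2"); snap(m,"side","s2")
print(m.get_obs()["time"])
a=cv2.imread("pics/w2.png"); b=cv2.imread("pics/s2.png")
cv2.imwrite("pics/s2c.png",cv2.resize(b[135:285,185:345],None,fx=4,fy=4,interpolation=cv2.INTER_CUBIC))
cv2.imwrite("pics/w2c.png",cv2.resize(a[20:270,120:420],None,fx=2.4,fy=2.4,interpolation=cv2.INTER_CUBIC))
```

```text
17.2083
```

View pics/w2c.png

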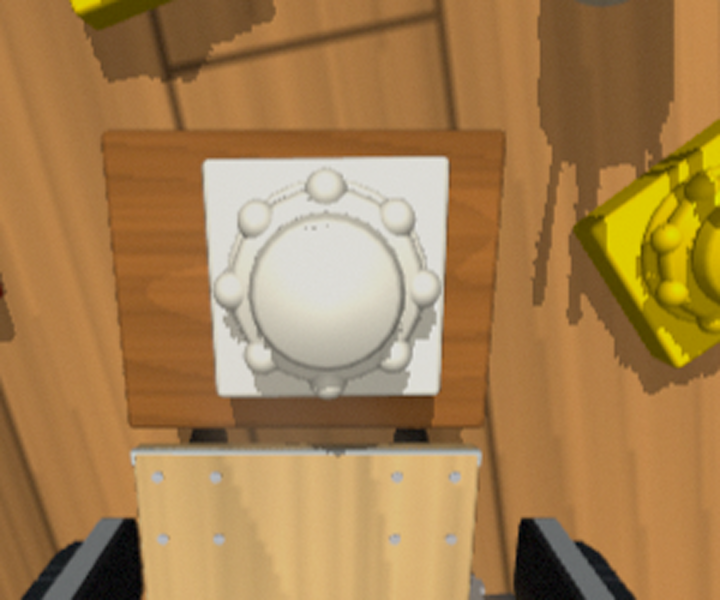

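View pics/s2c.png

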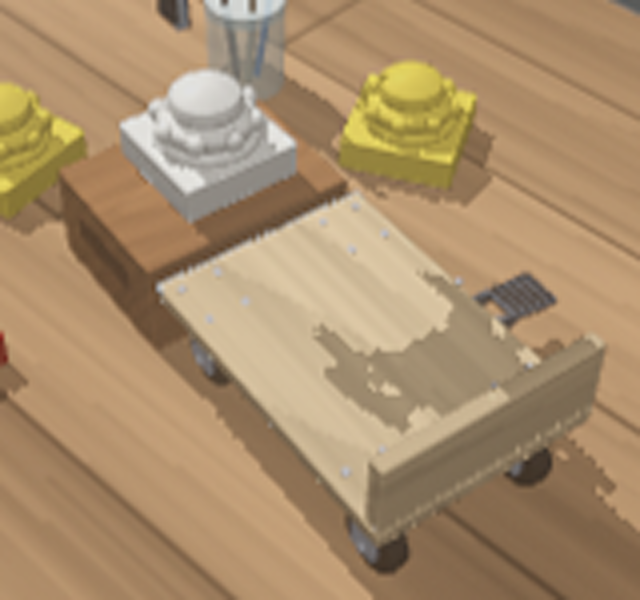

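The wrist view shows plinth corners, in crop pixels, at (204,158), (449,156), (440,396) and (217,397), square to the riser. The side view shows the pedal down and the dolly unmoved. Next I'll triangulate the ornament.

Run:
```python
from h import *
C=setup(); T=P(C["top"]);S=P(C["side"]);Wp=np.load("pics/w2.npy")
t=lambda x,y:np.array([200+(x+.5)/5.3-.5,145+(y+.5)/5.3-.5])
s=lambda x,y:np.array([185+(x+.5)/4-.5,135+(y+.5)/4-.5])
w=lambda x,y:np.array([120+(x+.5)/2.4-.5,20+(y+.5)/2.4-.5])
D=lambda X: np.array([(X-O)@dx(),(X-O)@dy(),X[2]])
L=[(204,158),(449,156),(440,396),(217,397)]
for n,b,ss in [("-x+y",(204,158),(120,128)),("+x-y",(440,396),(296,150)),("-x-y",(217,397),(190,195))]:
    X,r1,r2=tri(S,s(*ss),Wp,w(*b)); print(n,X,r1,r2)
v=np.array([D(np.append(onz(Wp,w(*b),119),119)) for b in L]); print(v,v.mean(0))
print("deck edge",[D(np.append(onz(Wp,w(*b),85),85)) for b in [(133,447),(480,447)]])
print("riser",[D(np.append(onz(Wp,w(*b),87),87)) for b in [(103,131),(503,131),(480,427),(130,427)]])
print("dome",D(np.append(onz(Wp,w(327,290),160),160)))
```

```text
-x+y [545.13  85.36 111.22] 0.35886213974520614 1.9103137520628997
+x-y [624.14 -31.13 111.06] 0.2730732938826969 1.3324089054888166
-x-y [527.61 -14.08 115.22] 0.38445067055780346 1.8385027744919875
[[-39.88 266.09 119.  ]
 [ 57.56 266.96 119.  ]
 [ 59.27 167.43 119.  ]
 [-39.66 166.85 119.  ]] [  9.32 216.83 119.  ]
deck edge [array([-90.05, 129.95,  85.  ]), array([ 87.4 , 130.15,  85.  ])]
riser [array([-89.39, 279.2 ,  87.  ]), array([ 86.36, 279.43,  87.  ]), array([ 86.12, 141.68,  87.  ]), array([-89.96, 141.48,  87.  ])]
dome [  9.14 219.21 160.  ]
```

Run:
```python
from h import *
from workcell import manip as m
rv=rotx(0)
m.move_to(W(9.3,216.8,215),rv)
f0=m.get_obs()["ft_force"]
print(m.movel(W(9.3,216.8,146),rv,max_speed=80,contact_N=6), m.get_obs()["eef_pos"],m.get_obs()["ft_force"]-f0)
m.close(40); m.sleep(.2)
o=m.get_obs();print(o["grip_width"],o["ft_force"]-f0,o["time"])
m.movel(W(9.3,216.8,166),max_speed=60); m.sleep(.2)
o=m.get_obs();print(o["grip_width"],o["ft_force"]-f0,o["time"])
snap(m,"wrist","w3");snap(m,"side","s3")
b=cv2.imread("pics/s3.png");cv2.imwrite("pics/s3c.png",cv2.resize(b[95:245,185:345],None,fx=4,fy=4,interpolation=cv2.INTER_CUBIC))
```

```text
False [584.76  28.3  146.54] [ 1.29 -0.34 -0.94]
57.13951319840174 [-8.76 -0.02 23.8 ] 19.2083
56.1773227266355 [ 0.33 -0.52 -6.68] 19.8917
```

View pics/s3c.png

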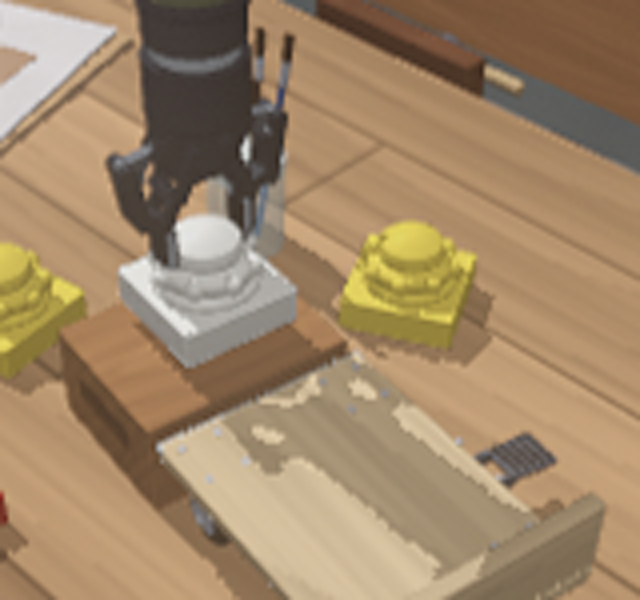

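View pics/w3.png

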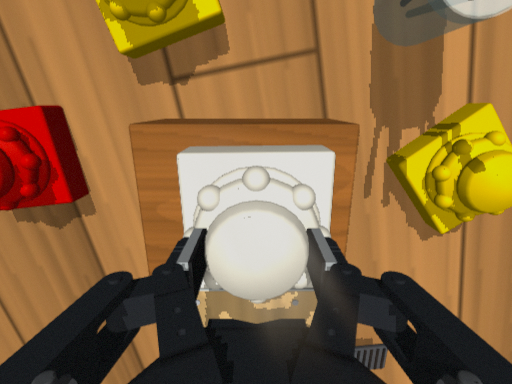

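Run:
```python
from h import *
from workcell import manip as m
m.movel(W(2,-50,166),max_speed=120); m.sleep(.2)
f0=m.get_obs()["ft_force"];print(f0)
print(m.movel(W(2,-50,151),max_speed=60,contact_N=4)); 
print(m.movel(W(2,-50,141),max_speed=15,contact_N=4)); o=m.get_obs();z=o["eef_pos"][2];print("land",z,o["ft_force"]-f0)
m.movel(W(2,-50,z+1.5),max_speed=20); m.sleep(.2); f1=m.get_obs()["ft_force"]; print(f1-f0)
print(m.movel(W(2,-75,z+1.5),max_speed=12,contact_N=4)); o=m.get_obs(); 
print("board at y",(o["eef_pos"]-O)@dy(),o["eef_pos"],o["ft_force"]-f1,o["time"],o["grip_width"])
snap(m,"side","s4");b=cv2.imread("pics/s4.png");cv2.imwrite("pics/s4c.png",cv2.resize(b[135:285,185:345],None,fx=4,fy=4,interpolation=cv2.INTER_CUBIC))
```

```text
[-1.08  0.48 -6.06]
False
True
land 148.2946601243629 [ 0.85 -0.21 12.53]
[-0.46 -0.04 -0.45]
True
board at y -66.07077539964553 [ 524.3  -248.26  148.71] [ 1.13  0.16 -0.32] 25.2167 56.15367022127514
```

View pics/s4c.png

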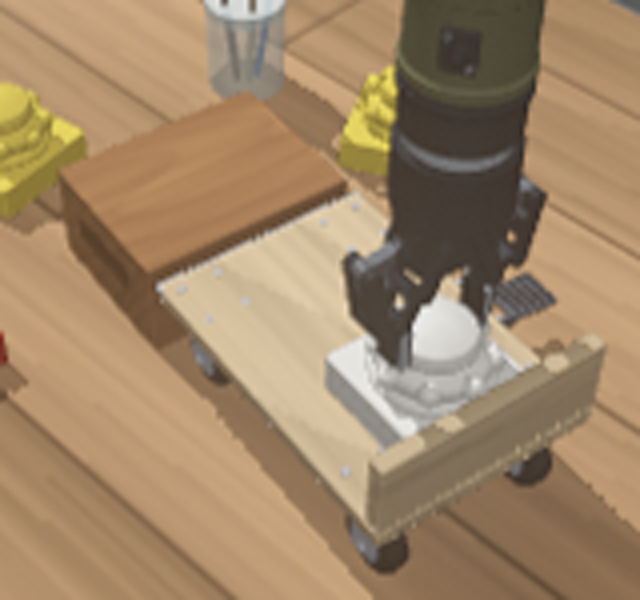

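Run:
```python
from h import *
from workcell import manip as m
o=m.get_obs(); p=o["eef_pos"]; f1=o["ft_force"]
print(m.movel(p-[0,0,5],max_speed=12,contact_N=4)); o=m.get_obs(); print("land",o["eef_pos"],o["ft_force"]-f1)
f=o["ft_force"]; p=o["eef_pos"]
for k in range(5):
    m.movel(p-dy()*.6*(k+1),max_speed=12); o=m.get_obs(); g=o["ft_force"]; print((o["eef_pos"]-O)@dy(), (g-f)@dy(), g-f)
    if (g-f)@dy()>4: break
print(o["time"])
```

```text
True
land [ 524.07 -248.2   148.39] [-1.05 -1.11  2.4 ]
-66.16613931935632 3.943287358189603 [ 1.1   3.81 -1.26]
-66.26416425130752 5.784647765644199 [ 1.61  5.58 -0.93]
26.0083
```

Run:
```python
from h import *
from workcell import manip as m
o=m.get_obs(); p=o["eef_pos"]; f=o["ft_force"]
m.movel(p-[0,0,.8],max_speed=12); o=m.get_obs(); print(o["eef_pos"],o["ft_force"]-f)
m.ungrasp(); m.sleep(.2); o=m.get_obs(); print(o["ft_force"])
m.movel(o["eef_pos"]+[0,0,110],max_speed=100); snap(m,"wrist","w5")
m.move_to(W(100,0,260),roty(0)); snap(m,"side","s5"); snap(m,"top","t5"); snap(m,"wrist","w6"); print(m.get_obs()["time"])
b=cv2.imread("pics/s5.png");cv2.imwrite("pics/s5c.png",cv2.resize(b[135:285,185:345],None,fx=4,fy=4,interpolation=cv2.INTER_CUBIC))
```

```text
[ 524.15 -248.31  148.41] [-2.38 -2.39  4.31]
[-0.24 -0.2   0.02]
29.6083
```

View pics/w5.png

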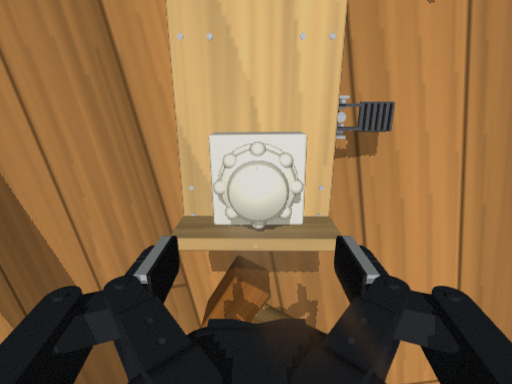

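View pics/s5c.png

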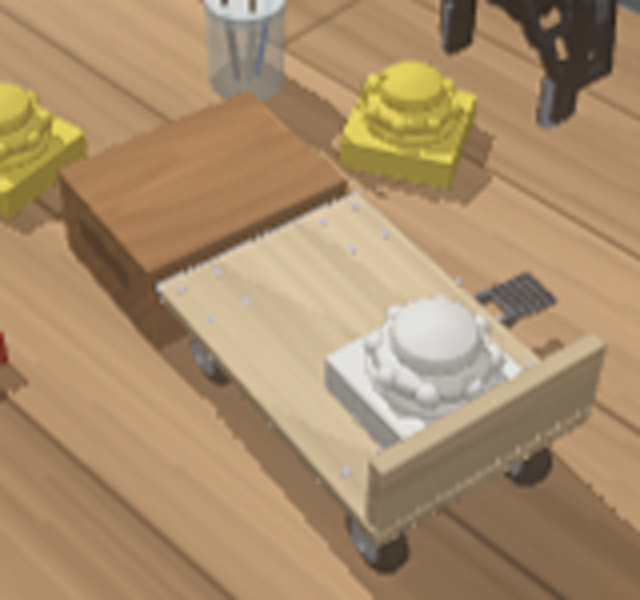

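View pics/w6.png

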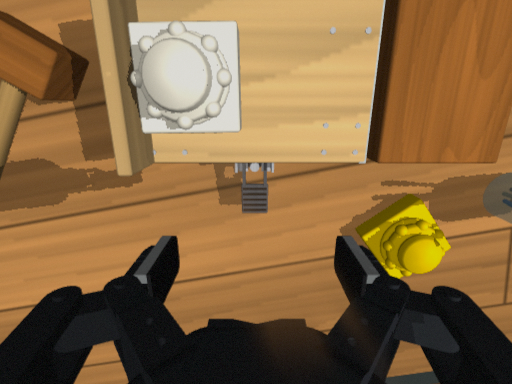

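Run:
```python
from h import *
C=setup(); T=P(C["top"]);S=P(C["side"]);A=np.load("pics/w5.npy");B=np.load("pics/w6.npy")
a=cv2.imread("pics/w5.png");b=cv2.imread("pics/w6.png");c=cv2.imread("pics/t5.png")
f=lambda i,y,x:cv2.resize(i[y:y+60,x:x+60],(390,390),interpolation=cv2.INTER_CUBIC)
cv2.imwrite("pics/pc.png",np.hstack([f(a,85,335),f(b,155,225)]))
cv2.imwrite("pics/tc5.png",cv2.resize(c[145:245,200:350],None,fx=5.3,fy=5.3,interpolation=cv2.INTER_CUBIC))
```

```text
(no output)
```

View pics/pc.png

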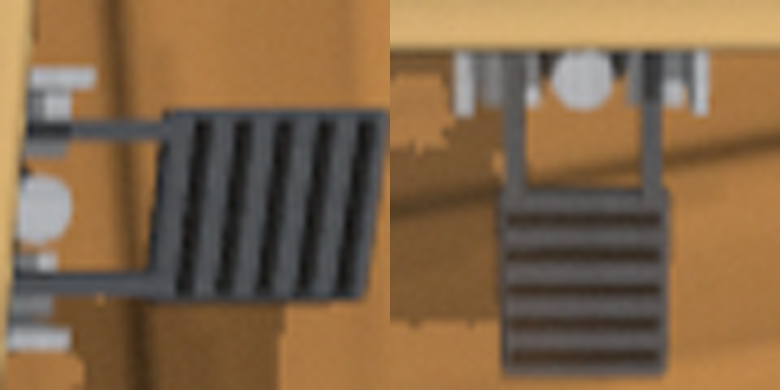

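View pics/tc5.png

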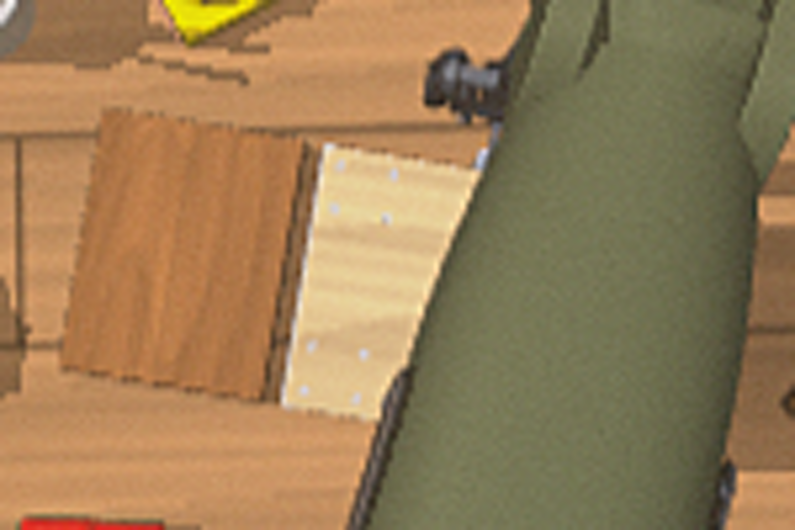

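Run:
```python
from h import *
C=setup();S=P(C["side"]);A=np.load("pics/w5.npy");B=np.load("pics/w6.npy")
D=lambda X: np.array([(X-O)@dx(),(X-O)@dy(),X[2]])
w=lambda x,y,ox,oy:np.array([ox+(x+.5)/6.5-.5,oy+(y+.5)/6.5-.5])
s=lambda x,y:np.array([185+(x+.5)/4-.5,135+(y+.5)/4-.5])
for n,a,b,ss in [("o+",(380,110),(274,373),(530,272)),("o-",(362,299),(113,373),(558,297)),("i+",(170,112),(277,188),(484,297)),("i-",(150,297),(110,188),(512,323))]:
    for x in (tri(A,w(*a,335,85),B,w(*b,225,155)),tri(A,w(*a,335,85),S,s(*ss)),tri(B,w(*b,225,155),S,s(*ss))): print(n,D(x[0]),x[1:])
```

```text
o+ [173.78  15.97  26.37] (np.float64(0.11056662597169718), np.float64(0.10773542756529295))
o+ [170.16  14.26  39.65] (np.float64(2.363130121860745), np.float64(0.5511963755092413))
o+ [170.71  14.47  39.59] (np.float64(1.698905141159293), np.float64(0.43726539435315565))
o- [163.99 -18.87  50.43] (np.float64(0.07718873047412579), np.float64(0.07460574926010957))
o- [168.5  -19.84  42.83] (np.float64(0.6975449717721812), np.float64(0.1728293016977079))
o- [168.14 -19.92  43.11] (np.float64(0.8616856240503353), np.float64(0.22533433185092164))
i+ [120.99  14.94  57.86] (np.float64(0.013001558999482257), np.float64(0.01287134935010127))
i+ [127.93  15.61  36.98] (np.float64(0.5493469838866428), np.float64(0.12878915733959326))
i+ [127.28  15.67  37.11] (np.float64(0.18947563067485565), np.float64(0.04841283670809434))
i- [121.74 -18.32  55.72] (np.float64(0.2583293022520501), np.float64(0.25377306494550605))
i- [126.08 -18.56  39.86] (np.float64(1.2709962512777457), np.float64(0.31450287990702713))
i- [125.16 -19.    40.54] (np.float64(0.7283910132707039), np.float64(0.18846478166592281))
```

```bash
cat > lift.py <<'E'
from h import *
from workcell import manip as m
def pose(th,a,r=68,y=-2,ahead=8):
    f=.45-th; q=np.array([82+r*np.cos(f),y,52+r*np.sin(f)])+ahead*np.array([np.sin(a),0,-np.cos(a)])
    return W(*q),roty(a)
E
python3 - <<'E'
from lift import *
p,r=pose(.56,-.05)
m.move_to(p+[0,0,90],r); m.sleep(.2); f0=m.get_obs()["ft_force"]
print(m.movel(p,r,max_speed=90,contact_N=8)); o=m.get_obs(); print(o["eef_pos"]-p,o["ft_force"]-f0)
m.close(50); m.sleep(.2); o=m.get_obs(); print(o["grip_width"],o["ft_force"]-f0,((o["ft_force"]-f0)@dx(),(o["ft_force"]-f0)@dy()),o["time"])
np.save("f0.npy",f0)
snap(m,"wrist","w7"); snap(m,"side","s7")
b=cv2.imread("pics/s7.png");cv2.imwrite("pics/s7c.png",cv2.resize(b[135:285,185:345],None,fx=4,fy=4,interpolation=cv2.INTER_CUBIC))
E
```

```text
False
[ 0.61 -0.19  0.83] [-0.09  0.06 -0.21]
34.610041614416375 [-1.9  -3.43  4.68] (np.float64(-1.2357415164495313), np.float64(-3.7185924860330464)) 32.3083
```

View pics/s7c.png

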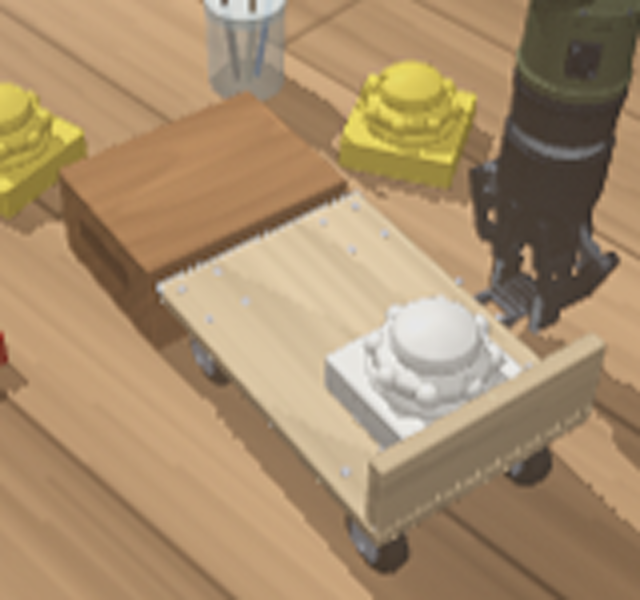

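View pics/w7.png

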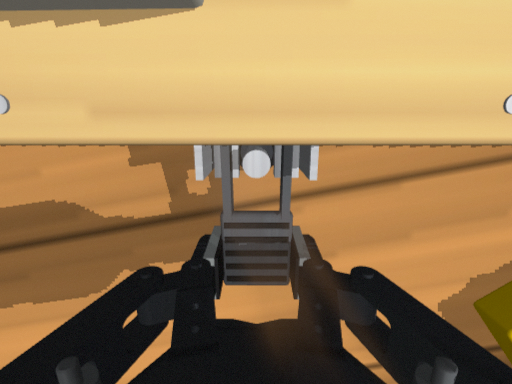

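The jaws hold the plate squarely: grip width 34.6 mm, with the plate between the pads at (255,250). I'll take out the small y load first, then swing the pedal up along its arc.

```bash
cat > up.py <<'E'
from lift import *
f0=np.load("f0.npy")
o=m.get_obs(); base=o["eef_pos"]
y=-2.
for k in range(4):
    o=m.get_obs(); fy=(o["ft_force"]-f0)@dy(); print("fy",round(fy,1),"y",y)
    if abs(fy)<1.5: break
    y+=0.12*fy if abs(fy)<8 else 0
    m.movel(pose(.56,-.05,y=y)[0],max_speed=20); m.sleep(.15)
th=.56
while th>-.1:
    th-=.05; a=-.05+.25*(.56-th)/.56
    p,r=pose(th,a,y=y); m.movel(p,r,max_speed=40); o=m.get_obs(); f=o["ft_force"]-f0
    print(round(th,2),"fd",np.round([f@dx(),f@dy(),f[2]],1),"err",np.round(o["eef_pos"]-p,1),round(o["grip_width"],1))
    if th<.15 and f[2]<-13: break
    if f[2]<-25: break
print(m.get_obs()["time"])
np.save("last.npy",[th,a,y])
snap(m,"side","s8")
b=cv2.imread("pics/s8.png");cv2.imwrite("pics/s8c.png",cv2.resize(b[135:285,185:345],None,fx=4,fy=4,interpolation=cv2.INTER_CUBIC))
E
python3 up.py
```

```text
fy -4.4 y -2.0
fy -2.8 y -2.5264723921223444
fy -2.3 y -2.860405329258415
fy -0.8 y -3.1359258363853546
0.51 fd [ 1.7 -0.3 -1.3] err [ 0.2 -0.  -0.1] 34.6
0.46 fd [ 4.4 -1.1 -7.8] err [ 0.1 -0.  -0.8] 34.6
0.41 fd [  5.7   0.9 -12.4] err [ 0.3  0.6 -1.2] 34.5
0.36 fd [  6.5   0.6 -13.3] err [ 0.2  0.8 -1.6] 34.7
0.31 fd [  6.1   0.7 -14.6] err [ 0.2  1.  -1.7] 34.6
0.26 fd [  7.1  -1.1 -14.7] err [-0.   1.1 -1.7] 34.7
0.21 fd [  6.7  -0.1 -13.9] err [-0.2  1.2 -1.7] 34.6
0.16 fd [  5.8   1.4 -12.7] err [-0.2  1.2 -1.8] 34.7
0.11 fd [  6.4  -0.4 -12.6] err [-0.4  1.3 -1.8] 34.8
0.06 fd [  7.    0.9 -13.4] err [-0.5  1.3 -1.8] 34.8
36.1083
```

View pics/s8c.png

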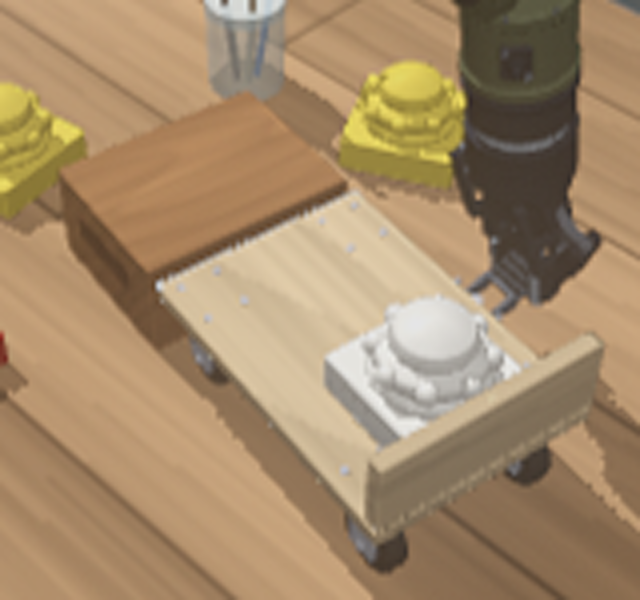

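Run:
```python
from lift import *
f0=np.load("f0.npy"); th,a,y=np.load("last.npy")
print("y act",(m.get_obs()["eef_pos"]-O)@dy())
ref=13.2
while th>-.25:
    th-=.025; y=max(y-.25,-4.4)
    p,r=pose(th,a,y=y); m.movel(p,r,max_speed=30); o=m.get_obs(); f=o["ft_force"]-f0
    print(round(th,3),"fd",np.round([f@dx(),f@dy(),f[2]],1),"z err",round((o["eef_pos"]-p)[2],1),"y",round((o["eef_pos"]-O)@dy(),2),round(o["grip_width"],1))
    if f[2]<-20: break
np.save("last.npy",[th,a,y]); print(o["time"])
snap(m,"side","s9");snap(m,"wrist","w9")
b=cv2.imread("pics/s9.png");cv2.imwrite("pics/s9c.png",cv2.resize(b[135:285,185:345],None,fx=4,fy=4,interpolation=cv2.INTER_CUBIC))
```

```text
y act -1.9573907875122343
0.035 fd [  5.3   1.1 -12.4] z err -1.9 y -2.02 34.4
0.01 fd [  5.8   0.4 -13.5] z err -2.1 y -2.2 34.5
-0.015 fd [  5.3   0.7 -13.8] z err -2.1 y -2.46 34.8
-0.04 fd [  5.4   0.6 -13.4] z err -2.2 y -2.64 34.5
-0.065 fd [  5.    2.  -14.3] z err -2.2 y -2.91 34.6
-0.09 fd [  4.5   1.8 -14. ] z err -2.2 y -2.94 34.3
-0.115 fd [  9.6   1.5 -19.2] z err -2.8 y -2.95 34.8
-0.14 fd [ 16.2   2.1 -30.7] z err -4.1 y -2.94 34.3
38.1583
```

View pics/s9c.png

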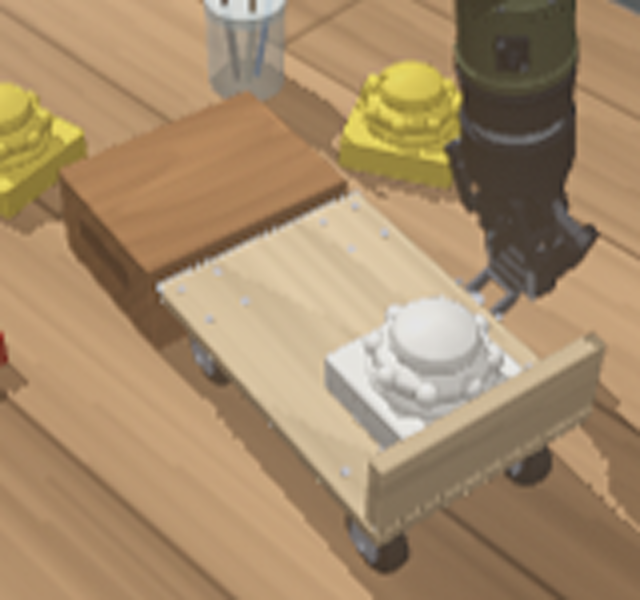

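View pics/w9.png

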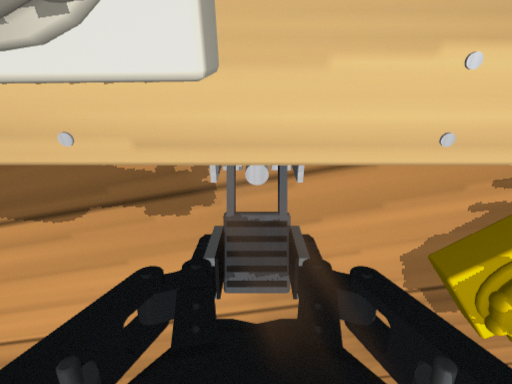

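Force stepped up from about 14 N to 31 N near command −0.1, so the pedal is against its up-stop, and the dolly is back at its original y. I'll unload, release, retreat straight back and inspect.

Run:
```python
from lift import *
f0=np.load("f0.npy"); th,a,y=np.load("last.npy")
for t in (-.11,-.085):
    p,r=pose(t,a,y=y); m.movel(p,r,max_speed=30); o=m.get_obs(); f=o["ft_force"]-f0; print(t,f)
    if f[2]>-8: break
m.ungrasp(); o=m.get_obs(); print(o["ft_force"]-f0)
d=R.from_rotvec(o["tool_rot"]).as_matrix()[:,2]
m.movel(o["eef_pos"]-90*d,max_speed=120); m.move_to(W(60,60,330),rotx(0)); 
m.move_to([400,60,330],rotx(0)); print(m.get_obs()["time"])
snap(m,"side","s10");snap(m,"top","t10")
b=cv2.imread("pics/s10.png");cv2.imwrite("pics/s10c.png",cv2.resize(b[135:285,185:345],None,fx=4,fy=4,interpolation=cv2.INTER_CUBIC))
c=cv2.imread("pics/t10.png");cv2.imwrite("pics/t10c.png",cv2.resize(c[145:245,200:350],None,fx=5.3,fy=5.3,interpolation=cv2.INTER_CUBIC))
```

```text
-0.11 [  9.46   0.39 -20.14]
-0.085 [  1.52   1.14 -14.05]
[-0.48  1.11 -0.42]
42.775
```

View pics/s10c.png

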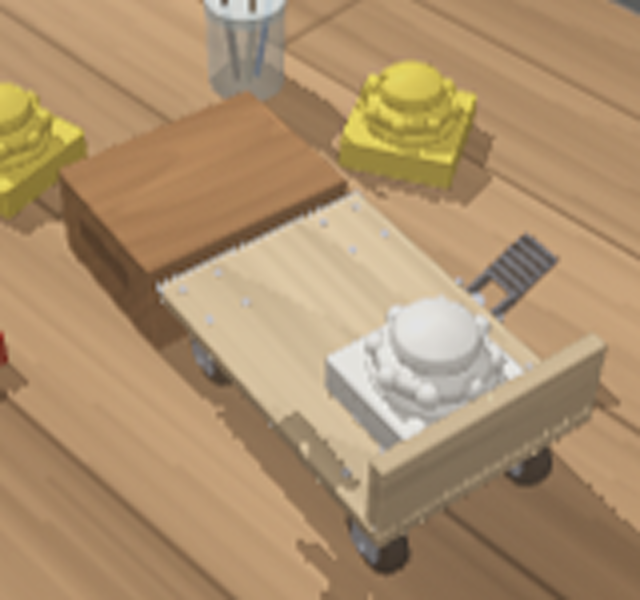

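View pics/t10c.png

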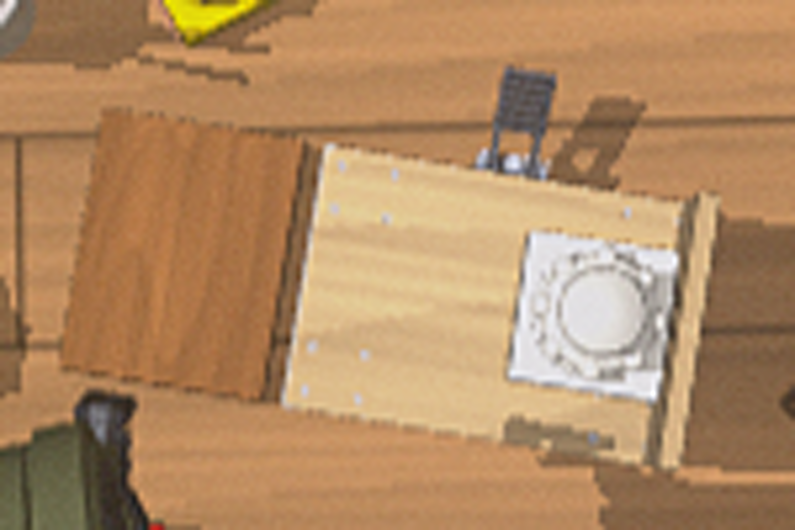

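Pedal pixels match the fully-up start position, and the deck corner is still at (325,145). I'll make one close check of the plinth and board contact from above.

Run:
```python
from h import *
from workcell import manip as m
m.move_to(W(-50,-60,320),rotx(0)); m.move_to(W(2,-175,235),rotx(0)); m.sleep(.2); snap(m,"wrist","w11"); print(m.get_obs()["time"])
a=cv2.imread("pics/w11.png");cv2.imwrite("pics/w11c.png",cv2.resize(a[0:200,130:390],None,fx=3,fy=3,interpolation=cv2.INTER_CUBIC))
```

```text
44.9417
```

View pics/w11c.png

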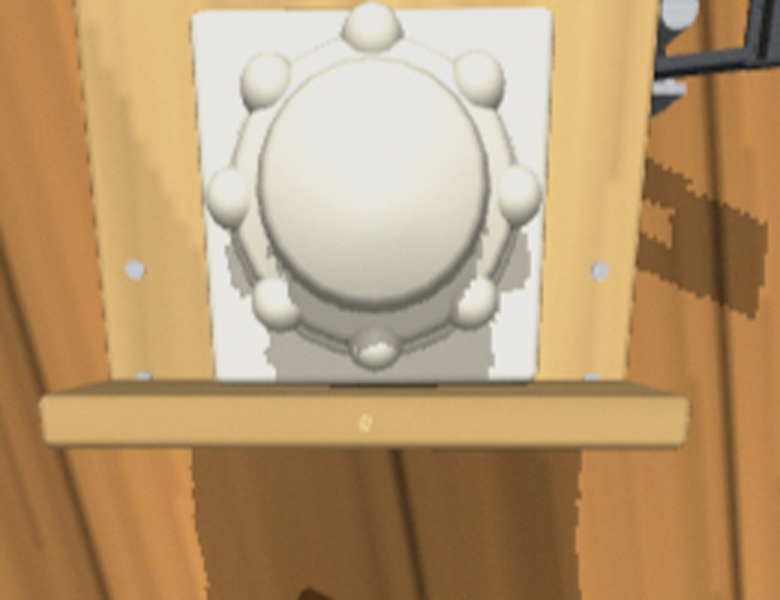

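Run:
```python
from h import *
Wp=np.load("pics/w11.npy")
def pr(p): h=Wp@np.append(W(*p),1); return h[:2]/h[2]
for n,p in [("face deck",(-75,-115,85)),("face117",(2,-115,117)),("face147",(2,-115,147)),("plinth top 116.x gap",(2,-114,117)),("face deck mid",(2,-115,85))]: print(n,(pr(p)-[130,0]+.5)*3-.5)
a=cv2.imread("pics/w11.png");cv2.imwrite("pics/w11d.png",cv2.resize(a[110:155,180:325],None,fx=5.5,fy=8,interpolation=cv2.INTER_NEAREST))
```

```text
face deck [155.37 369.32]
face117 [379.36 376.76]
face147 [379.58 384.91]
plinth top 116.x gap [379.37 373.41]
face deck mid [379.17 369.94]
```

View pics/w11d.png

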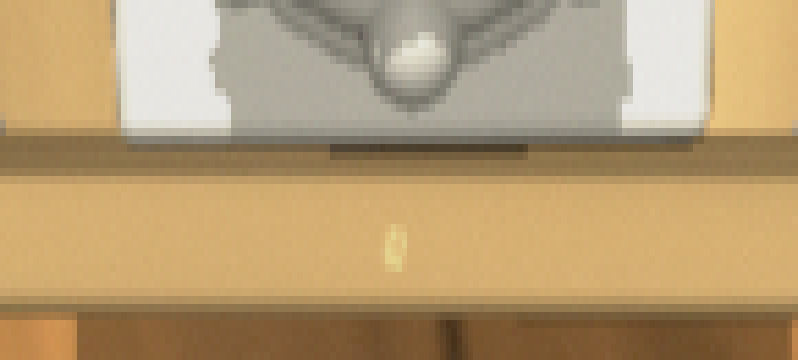

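Run:
```python
from h import *
Wp=np.load("pics/w11.npy")
g=lambda c,r,z:(np.append(onz(Wp,(c,r),z),z)-O)@dy()
print("board top outer/inner",g(256,148.2,147),g(256,132.1,147),"deck-face",g(180+40/5.5,126.9,85))
for z in(119,117,115): print(z,"plinth near",g(256,127.4,z),g(256,127.9,z),"far",g(256,3.7,z))
T=cv2.cvtColor(cv2.imread("pics/w11.png"),cv2.COLOR_BGR2GRAY)
for c in (215,290,165,340): print(c,T[122:136,c])
print(g(215,3.7,119)-g(215,127.9,119))
A=np.load("pics/w5.npy"); w=cv2.cvtColor(cv2.imread("pics/w5.png"),cv2.COLOR_BGR2GRAY)
for c in (220,295,200,320): print(c,w[208:246,c])
```

```text
board top outer/inner -131.43967014027848 -118.2973725418156 deck-face -119.14919349166799
119 plinth near -116.770225372518 -117.2174338021748 far -19.314835799802587
117 plinth near -116.92897896703374 -117.37976806317346 far -18.693292727529506
115 plinth near -117.0877325615494 -117.54210232417209 far -18.071749655256394
215 [229 230 229 221 186 132 106 119 118 126 158 178 178 179]
290 [169 170 166 160 139 101  92 121 120 125 154 174 175 177]
165 [150 147 144 144 134 117 110 113 115 130 162 176 180 179]
340 [142 140 143 141 139 126 119 121 119 123 152 173 174 177]
97.87937309373096
220 [212 212 211 212 212 212 211 210 212 210 212 211 212 213 212 205 164 107
 103 108 110 114 116 116 112 109 107 105 105 110 134 156 161 163 164 162
 163 163]
295 [217 215 217 216 216 216 214 217 216 215 215 214 212 213 214 198 153 115
 112 115 116 121 122 118 117 117 111 114 114 113 125 147 157 158 160 159
 159 160]
200 [160 160 161 160 161 159 162 144 113 105 105 103 104 105 105 100  96  95
  95  93  99 107 111 110 107 106 105 104 101 112 140 157 162 164 163 164
 163 164]
320 [172 172 172 171 173 170 171 167 139 103 103 103 104 102 105 106 110 106
 108 109 110 114 115 112 112 109 110 106 106 103 118 145 158 159 161 162
 161 163]
```

Allowing for the plinth's edge bevel (97.9 mm visible of 100), the gap comes out at 0.3 ± 0.7 mm, which fits with touching. Handing in.

Run:
```python
from workcell import manip as m
print(m.get_obs()["ft_force"],m.get_obs()["time"]); m.finish_job()
```

```text
[-0.10653548  0.41300937  0.0027119 ] 44.9417
the job is handed in; nothing more can be done
```

I did the job in the order asked and handed it in at about 45 s of the 72 s allowed. Nothing in the last checks shows a failure, but some estimates are less certain than others.

- **Pedal down:** I pressed to about 14 N at the toe. The pedal stayed down by itself when I backed off and touched it again. The foot force is an estimate: about 21 N from the given toe-force figures, about 25–33 N from pedal travel. That is near the top of the good range but under the 40 N jacking limit.
- **Ornament:** I gripped the white ornament by its boss and lifted it onto the deck. I eased it against the end board until the board pushed back with about 6 N, then released it. It stands upright.
- **Pedal up:** I gripped the plate by its sides and swung it up until the force jumped from about 14 N to 31 N at the stop. After release, the side and top pictures showed the pedal and deck corner at their starting pixels.

**Less certain:**
- **Dolly shift:** it probably rolled about 1 mm towards the riser while the pedal was coming up. I brought it back, and the last pictures show no shift.
- **Gap at the board:** in the last wrist picture the ornament seems to stand about 1 mm off the board. Allowing for its edge bevel, that is 0.3 ± 0.7 mm, so I take it as touching.
- **Heights:** heights measured with the side camera came out about 6–7 mm low throughout. I used the given heights, checked against the wrist and top views.

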